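# Set the hold-down of a drilling jig to a sliding fit

### The arm

A 6-joint arm with a two-finger parallel gripper is mounted at the origin on the work surface. World frame = base frame: x ahead of the robot, y to its left, z up, the work surface at z = 0. Lengths are in m, angles in rad, forces in N, time in s.
With the tool pointing down it reaches from about 0.3 to 0.85 m from the base axis. Payload 4.2 kg.
Tool frame: the origin (TCP) lies between the finger pads, 19 mm behind the fingertips; this is the grasp point; z points along the fingers, y is the line along which they close (so a half turn about z gives the same grasp; the last joint's range is limited). The gripper opens to 91 mm and grips with 3 to 60 N. Pads are 32 mm wide; open, the fingers measure 118 mm over their backs; the gripper's body (76 mm by 178 mm) begins 60 mm behind the grasp point.
Start: joints at [-1.174, 0.32, 1.565, -0, 1.257, -0.02], TCP at [0.233, -0.526, 0.233] pointing down, gripper open.
Joint ranges: [-3.11, 3.11], [-0.84, 2.01], [0.21, 2.61], [-1.34, 4.49], [0.05, 2.63], [-2.56, 2.56]. Speed limits (rad/s): [2.57, 2.57, 3.14, 3.14, 3.14, 3.14].

### API

Orientations are given as a unit quaternion [w, x, y, z].
In Python, from rig import get_obs, read_camera, close_job, masks_of gives the robot as it stands.
- The arm moves only by the tool apply_moves, never from a script. Its argument "targets" is a list that holds one entry, the list of rows, each a list of 4 numbers: the shift along the tool's x, y, z in mm, then the turn about the tool's z in degrees. In form: [[[dx, dy, dz, twist], ...]]. A call has 1 to 10 rows; each row is the pose to reach, as a shift and turn from the pose commanded when the call began, along the tool's axes at that moment; what a row does not reach only later rows make up. A row lasts 1/12 s, in which the tool goes at most 41.7 mm and 7.16 degrees, less where a joint would pass 70% of its speed; a pose out of reach is approached as far as the arm can. A call with a gripper value outside its range is refused whole. "gripper" is the closure, from 0 (fully open) to 1 (shut), set as the call begins (left out, the last holds). The fingers move at their own pace and stop on an object; "squeeze" is the grip in N (left out, the last holds). Time passes only in rows, so rows that repeat a pose let the fingers close. It gives the time, the measured TCP pose, the force, the opening and the grip force at its end, in the units of the state.
- get_obs(): the state, without advancing time (a new reading comes with each control period).
- read_camera(name): name is "scene" or "top" or "wrist"; returns a dict with "frame" (400x640x3 uint8, red, green, blue), "K" (3x3 intrinsics, pixels), "position" and "attitude" of the camera in the world; the wrist camera has in their place "T_tool_cam" (4x4, takes a point from camera to tool coordinates, whose origin is the TCP and whose axes are the flange's). Camera axes: x right, y down, z forward; pixel columns grow to the right and rows downward; lengths in m; the calibration is good to about 2 mm. A picture is of the moment at which its call begins: read the wrist's pose just before it. There is no depth.
- close_job(): hands the job in; it is judged then, once.
Trained networks look in the newest picture that a camera, given by its name, has taken for a name from the list of things; names that differ only in an ending like _2 or _b are one class to them, and where a whole thing is asked for, a point or a joint stands for the part that bears it (a point fixed in the world has none). Each returns a list of dicts, best first, with "score" (0 to 1); they miss things now and then, are a little off and sometimes report something else, mostly with a low value. They report only what shows in the picture. A call takes as long as a camera call.
- masks_of(camera, thing): "pixels" (400x640 bool, what is visible of it) and "location" ([column, row] in pixels, amid what is visible of it).
The state is a dict: "time_s": time; "joint_positions": joint angles; "qd": joint speeds; "effort": joint torques, N m; "tool_pos": TCP position; "ee_rot": TCP orientation; "contact_force": force on the tool from outside, world axes, zero at the start; "moment": the same for the moment, N m; "grip_width": finger opening in m; "finger_force": force on a finger pad.
Only numpy, scipy, OpenCV 4.12 (cv2) and the standard library are available. Lean on these libraries where they do the work, as an engineer would, in place of code of your own. Each camera call takes 0.05 s, during which the arm holds its last target. There are 200 camera calls.

### The job

Set the jig's hold-down so that the pine strip will just slide along under it: swing the arm round until it is square across the strip, screw the foot down by its wing knob until it seats on the strip, then back the screw off a quarter turn. Finish with the wing knob still gripped at that setting and keep holding it, so that I can nip up the lock nut; do not shift the strip or disturb the other things on the bench.

Things in the scene. Friction and masses are not known exactly. Their poses are not given: they have to be found in the camera images.
- jig: Drilling jig fixed to the bench: plywood base 260 (x) x 420 (y) x 18 mm, origin under its centre, y along the strip, x from strip to column, z up. Fence along y, its face to the strip at x -46 mm, its top 40 mm above the bench. Steel bush plate over the strip at y +125 mm (70 mm high). Column of the swing-arm hold-down at x +80 mm, y 0.
- strip: Loose pine strip 46 (x) x 300 (y) x 28 (z) mm lying on the jig base against the fence, passing under the bush plate; origin at the centre of its underside, y along its length. Its top is 46 mm above the bench.
- swing (a joint): Swing of the hold-down's steel arm on the column (rad). 0: square across the strip (jig's -x), foot over its centre line; grows counter-clockwise from above, to the jig's -y side. Starts at 0.55 to 1.2; -0.6 to 1.6, no detent. Stiff by friction (0.8 N m, 6 N at the screw), stays put. Arm: bar 24 mm wide, top 102 mm above the bench; 34 mm boss with the screw 150 mm from the pivot.
- screw (a joint): Turn of the hold-down screw relative to the arm (rad), right-hand thread, 3 mm per turn. 0: seated hard on the strip (a dead stop); grows as it is backed off, counter-clockwise from above; 1.57 is a quarter turn back. Starts at 1.3 to 3.0, range 0 to 6.2. Light friction of 0.05 N m that rises steeply at the seat; stays where it is left.
- knob_grip (a point): Grasp point (TCP, from above) on the screw's axis, 7 mm below the top of the black wing knob: 52 mm long, 14 mm thick, 28 mm tall, flat upright sides. x along the wing, y across it (close the fingers along y), z up. 157 mm above the bench when seated, at most 1.5 mm more at the start. Fingertips may reach 20 mm below it; the arm's boss top is 106 mm above the bench.
- knob: The wing knob itself, axes as knob_grip (x along the wing); origin on the screw's axis, 75 mm below that point. Fixed to the screw: turns and sinks with it.
- foot: Round steel foot at the screw's lower end, 26 mm across; does not turn. Origin at the centre of its underside.
- foot_face (a point): Centre of the foot's underside, which presses on the strip; on the screw's axis.
- pivot (a point): Point on the vertical axis of the arm's swing, at the top of the arm's hub (106 mm above the bench), 150 mm from the screw's axis; its -x axis points along the arm to the screw. A washer and nut stand 13 mm above it.
- pencil: Bystander: flat carpenter's pencil, 160 mm long, lying on the jig base in front of the strip. Origin under its middle. Not to be disturbed.
- bit_stand: Bystander: wooden block 50 x 90 x 30 mm with five upright drill bits, up to 80 mm high over all, on the jig base behind the fence, to the left of the column. Origin under its middle. Not to be disturbed.
- tape: Bystander: black tape measure, about 70 x 34 x 64 mm. Origin under its middle. Not to be disturbed.
- square: Bystander: try square: dark wood stock 100 mm long and steel blade 160 mm long, lying flat. Origin under its middle. Not to be disturbed.
- driver: Bystander: screwdriver, 200 mm long, lying. Origin under its middle. Not to be disturbed.
- glue: Bystander: white glue bottle, 60 mm across, 170 mm tall. Origin under its middle. Not to be disturbed.
- offcut: Bystander: pine offcut 46 x 110 x 28 mm. Origin under its middle. Not to be disturbed.
- drill: Bystander: cordless drill standing on its battery, about 200 mm tall. Origin under its middle. Not to be disturbed.

How it is judged:
By the outcome, as a careful person would: the job done as asked, in the order asked, and still so for the second after the job is handed in, while the arm keeps its last pose, push and grip.
It also fails if it takes over 58 s, if anything falls off the work surface, if the arm or the gripper's body presses on something with over 40 N, if the wrist force passes 120 N, or if a joint passes its speed limit or range.

## Working session

There is one attempt and no reset: what is moved stays moved. The work goes in short steps, Python scripts to look and compute and a tool call to move; the robot and the scene stay as the last step left them, time stands still between calls to the robot, and variables do not carry over. Pictures are saved under pics/ and viewed, at most 10 in all, crops included, and the job is handed in when it is done.

Besides the shell and the picture viewer there is one more tool, called after "Emit:" as name([rows], argument=value, ...), one row to a line, values as JSON. apply_moves: Moves the arm, as the interface text tells. Its arguments: {"type":"object","properties":{"targets":{"type":"array"},"gripper":{"type":"number"},"squeeze":{"type":"number"}},"required":["targets"]}

```bash
ls; mkdir -p pics
cat > h.py <<'E'
import numpy as np, cv2
from rig import get_obs, read_camera, close_job, masks_of
from scipy.spatial.transform import Rotation as R
def rot(q): return R.from_quat([q[1],q[2],q[3],q[0]]).as_matrix()
def cam(name):
    o=get_obs(); c=read_camera(name)
    if name=='wrist':
        T=np.eye(4);T[:3,:3]=rot(o['ee_rot']);T[:3,3]=o['tool_pos'];T=T@np.array(c['T_tool_cam'])
    else:
        T=np.eye(4);a=np.array(c['attitude']);T[:3,:3]=a if a.shape==(3,3) else rot(a);T[:3,3]=c['position']
    return c['frame'],np.array(c['K']),T
def ray(K,T,px,z):
    d=T[:3,:3]@np.linalg.solve(K,[px[0],px[1],1]); p=T[:3,3]; return p+d*(z-p[2])/d[2]
def proj(K,T,P):
    q=T[:3,:3].T@(np.asarray(P)-T[:3,3]); q=K@q; return q[:2]/q[2]
def save(n,f): cv2.imwrite('pics/'+n+'.png',cv2.cvtColor(f,cv2.COLOR_RGB2BGR))
E
python3 - <<'E'
from h import *
print(get_obs())
for n in ('scene','top'):
    f,K,T=cam(n); save(n+'0',f); print(n,K.round(1).tolist(),T.round(3).tolist())
    for t,z in (('knob',.164),('pivot',.106),('strip',.046),('jig',.018),('foot',.046),('swing',.102)):
        for m in masks_of(n,t)[:2]: print(t,round(m['score'],2),np.round(m['location']),m['pixels'].sum(),ray(K,T,m['location'],z).round(3))
E
```

```text
pics
{'time_s': 0.0, 'joint_positions': array([-1.17402140e+00,  3.20314740e-01,  1.56566849e+00, -4.42068445e-08,
        1.25740315e+00, -2.00367420e-02]), 'qd': array([-1.63933506e-03, -9.22619004e-04, -8.27559446e-05, -6.55840194e-04,
       -1.30142465e-03,  5.31361288e-04]), 'effort': array([ 3.08238350e-04, -4.12452722e+01, -2.31975639e+01,  7.30394572e-02,
        4.59035242e-02, -1.25845859e-04]), 'tool_pos': array([ 0.23258686, -0.52534579,  0.23191123]), 'ee_rot': array([-8.80994399e-04,  9.78361597e-01,  2.06900415e-01, -1.67964600e-04]), 'contact_force': array([-0.51378923,  0.11656557,  0.31785795]), 'moment': array([-0.05246832,  0.00283792, -0.03176903]), 'finger_force': 0.0, 'grip_width': 0.09128667933320066}
scene [[488.5, 0.0, 323.8], [0.0, 488.5, 201.7], [0.0, 0.0, 1.0]] [[-0.187, 0.78, -0.598, 1.453], [0.982, 0.146, -0.117, 0.204], [-0.004, -0.609, -0.793, 1.382], [0.0, 0.0, 0.0, 1.0]]
knob 0.5 [271. 203.] 135 [ 0.572 -0.137  0.164]
pivot 0.73 [275. 225.] 517 [ 0.612 -0.119  0.106]
strip 0.63 [314. 222.] 839 [ 0.538 -0.01   0.046]
strip 0.61 [338. 272.] 511 [0.708 0.1   0.046]
jig 0.64 [307. 245.] 7186 [ 0.613 -0.018  0.018]
swing 0.93 [279. 226.] 638 [ 0.609 -0.109  0.102]
top [[435.0, 0.0, 320.4], [0.0, 435.0, 200.5], [0.0, 0.0, 1.0]] [[0.0, -0.982, 0.189, 0.225], [-0.999, -0.006, -0.031, 0.016], [0.032, -0.189, -0.981, 1.37], [0.0, 0.0, 0.0, 1.0]]
knob 0.49 [361. 161.] 142 [ 0.573 -0.139  0.164]
knob 0.23 [433. 237.] 680 [ 0.356 -0.337  0.164]
pivot 0.77 [349. 158.] 559 [ 0.599 -0.111  0.106]
strip 0.58 [315. 190.] 1145 [ 0.514 -0.008  0.046]
jig 0.84 [318. 166.] 8171 [ 0.598 -0.019  0.018]
jig 0.45 [450. 197.] 521 [ 0.501 -0.444  0.018]
swing 0.94 [347. 161.] 501 [ 0.592 -0.106  0.102]
```

Run:
```python
import cv2
a=cv2.imread('pics/top0.png')[90:270,220:460]; cv2.imwrite('pics/top0c.png',cv2.resize(a,None,fx=3.3,fy=3.3,interpolation=3))
a=cv2.imread('pics/scene0.png')[150:330,200:440]; cv2.imwrite('pics/scene0c.png',cv2.resize(a,None,fx=3.3,fy=3.3,interpolation=3))
```

```text
(no output)
```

View pics/top0c.png

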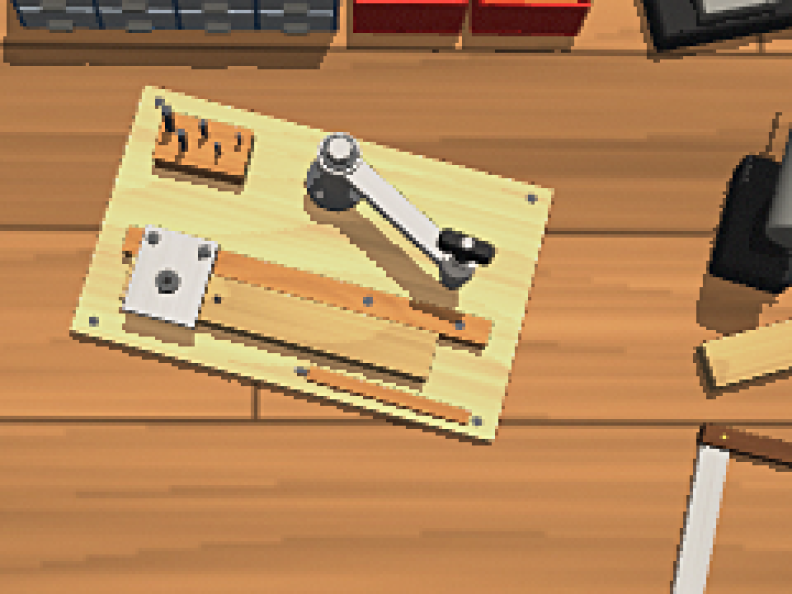

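View pics/scene0c.png

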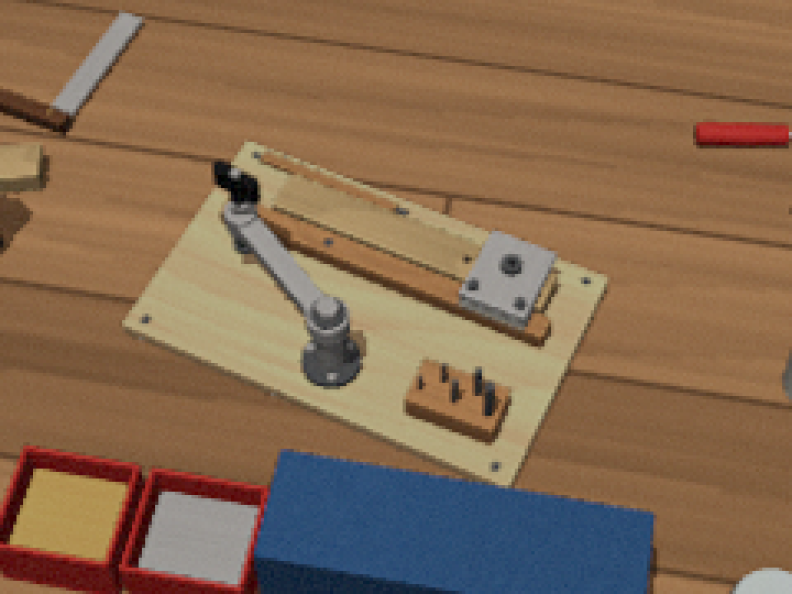

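The top view shows the jig yawed about -13°, with the column at crop (340,155) and the knob at (465,245). The arm is swung to the -y side, and the fence lies between the strip and the column. I'll go closer with the wrist camera.

Run:
```python
from h import *
f,K,T=cam('wrist'); o=get_obs()
print(K.round(1).tolist(), (np.linalg.inv(np.block([[rot(o['ee_rot']),np.array(o['tool_pos'])[:,None]],[np.zeros((1,3)),np.ones((1,1))]]))@T).round(3).tolist())
print('toolR',rot(o['ee_rot']).round(3).tolist())
f,K,T=cam('top')
for c in ((147,87),(553,188),(495,433),(72,328)): print(ray(K,T,(c[0]/3.3+220,c[1]/3.3+90),.018).round(3))
print('nut',ray(K,T,(340/3.3+220,147/3.3+90),.119).round(3))
m=masks_of('top','knob')[0]['pixels']
print(np.argwhere(m)[:,::-1].mean(0), cv2.minAreaRect(np.argwhere(m)[:,::-1].astype(np.float32)))
d=np.array([.572,-.138,.30])-o['tool_pos']; print('tool shift',rot(o['ee_rot']).T@d*1000)
```

```text
[[323.5, 0.0, 315.1], [0.0, 323.5, 200.0], [0.0, 0.0, 1.0]] [[-0.001, -0.959, -0.282, 0.078], [1.0, -0.001, 0.0, -0.0], [-0.0, -0.282, 0.959, -0.153], [0.0, 0.0, 0.0, 1.0]]
toolR [[0.914, 0.405, 0.0], [0.405, -0.914, -0.0], [0.0, 0.0, -1.0]]
[0.765 0.156 0.018]
[ 0.665 -0.246  0.018]
[ 0.42  -0.183  0.018]
[0.52  0.222 0.018]
nut [ 0.669 -0.032  0.119]
[360.64957265 164.60683761] ((360.5861511230469, 165.0344696044922), (17.08397102355957, 7.799203872680664), 21.801406860351562)
tool shift [ 467.16316264 -217.25223745  -67.21269913]
```

Emit:
apply_moves([
  [[467,-217,-67,-44],[467,-217,-67,-44],[467,-217,-67,-44],[467,-217,-67,-44],[467,-217,-67,-44],[467,-217,-67,-44],[467,-217,-67,-44],[467,-217,-67,-44],[467,-217,-67,-44],[467,-217,-67,-44]],
])

```text
time_s: 1.68
tool_pos: [0.5059, -0.2131, 0.287]
ee_rot: [0.0, 0.83, 0.558, 0.0]
contact_force: [1.0, -0.9, 1.0]
grip_width: 0.0916
finger_force: 0.0
```

Emit:
apply_moves([
  [[80,-140,0,0],[80,-140,0,0],[80,-140,0,0],[80,-140,0,0]],
])

```text
time_s: 2.02
tool_pos: [0.4037, -0.0862, 0.2862]
ee_rot: [-0.001, 0.83, 0.558, -0.0]
contact_force: [0.4, 1.2, 0.4]
grip_width: 0.0912
finger_force: 0.0
```

Emit:
apply_moves([
  [[15,175,-14,0],[15,175,-14,0],[15,175,-14,0],[15,175,-14,0],[15,175,-14,0],[15,175,-14,0],[15,175,-14,0],[15,175,-14,0]],
])

```text
time_s: 2.68
tool_pos: [0.5718, -0.1397, 0.3005]
ee_rot: [-0.0, 0.83, 0.558, -0.0]
contact_force: [0.2, 0.1, 0.7]
grip_width: 0.0912
finger_force: 0.0
```

```bash
cat > look.py <<'E'
from h import *
import sys
f,K,T=cam('wrist'); save(sys.argv[1],f); o=get_obs(); print(o['tool_pos'].round(4),R.from_matrix(rot(o['ee_rot'])).as_euler('xyz',degrees=True).round(1))
for t,z in (('knob',.164),('pivot',.119),('strip',.046),('swing',.102)):
    for m in masks_of('wrist',t)[:1]:
        p=np.argwhere(m['pixels'])[:,::-1]
        r=cv2.boxPoints(cv2.minAreaRect(p.astype(np.float32)))
        w=np.array([ray(K,T,c,z) for c in r]); e=w[1:]-w[:-1]
        i=np.argmax([np.linalg.norm(x) for x in e]); 
        print(t,round(m['score'],2),np.round(m['location']),len(p),'mean',ray(K,T,p.mean(0),z).round(4),'boxc',w.mean(0).round(4),'len',np.linalg.norm(e,axis=1).round(3),'ang',np.degrees(np.arctan2(e[i][1],e[i][0])).round(1)%180)
E
python3 look.py w1
```

```text
[ 0.5717 -0.1396  0.3008] [-180.     0.    67.9]
knob 0.78 [310. 193.] 838 mean [ 0.5675 -0.1363  0.164 ] boxc [ 0.5675 -0.1374  0.164 ] len [0.015 0.055 0.016] ang 68.1
pivot 0.71 [307. 190.] 820 mean [ 0.5626 -0.147   0.119 ] boxc [ 0.5626 -0.1474  0.119 ] len [0.017 0.063 0.017] ang 69.7
strip 0.82 [233.  86.] 7211 mean [ 0.5193 -0.0101  0.046 ] boxc [ 0.515  -0.0187  0.046 ] len [0.049 0.208 0.057] ang 75.6
swing 0.6 [334. 125.] 4412 mean [ 0.6119 -0.09    0.102 ] boxc [ 0.609  -0.0909  0.102 ] len [0.216 0.042 0.219] ang 47.5
```

View pics/w1.png

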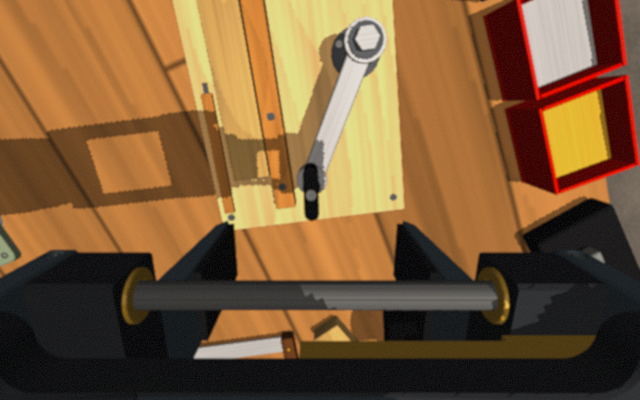

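Run:
```python
from h import *
f,K,T=cam('wrist')
print('nut',ray(K,T,(366.5,38),.119).round(4))
hsv=cv2.cvtColor(f,cv2.COLOR_RGB2HSV)
# fence edge lines
for n,a,b,z in (('fenceL',(240,0),(277,207),.040),('fenceR',(262,0),(294,205),.040),('baseR',(394,30),(403,208),.018)):
    A,B=ray(K,T,a,z),ray(K,T,b,z); d=B-A; print(n,A.round(3),B.round(3),np.degrees(np.arctan2(d[1],d[0])).round(1)%180)
m=masks_of('wrist','knob')[0]['pixels']; p=np.argwhere(m)[:,::-1]; print('x',p.min(0),p.max(0))
# predicted wing outline for candidate
c=np.array([.5675,-.1373]);u=np.array([np.cos(np.radians(68)),np.sin(np.radians(68))])
for z in (.165,.137):
  print(z,[proj(K,T,[*(c+s*u*.026),z]).round(0).tolist() for s in(-1,1)])
f,K,T=cam('top')
for m in masks_of('top','drill')[:1]: print('drill',m['score'],ray(K,T,m['location'],.1))
for m in masks_of('top','knob')[:1]: print(ray(K,T,np.argwhere(m['pixels'])[:,::-1].mean(0),.155))
```

```text
nut [ 0.6687 -0.0283  0.119 ]
fenceL [0.565 0.071 0.04 ] [ 0.504 -0.169  0.04 ] 75.7
fenceR [0.588 0.062 0.04 ] [ 0.526 -0.175  0.04 ] 75.3
baseR [ 0.723 -0.021  0.018] [ 0.664 -0.243  0.018] 75.0
x [301 164] [319 220]
0.165 [[311.0, 220.0], [310.0, 166.0]]
0.137 [[311.0, 211.0], [311.0, 160.0]]
drill 0.75 [ 0.63920864 -0.4493897   0.1       ]
```

Emit:
apply_moves([
  [[0,-5,0,0],[0,-5,35,0],[0,-5,70,0],[0,-5,100,0],[0,-5,130,0],[0,-5,143,0],[0,-5,143,0],[0,-5,143,0]],
])

```text
time_s: 3.85
tool_pos: [0.5682, -0.1381, 0.1573]
ee_rot: [-0.0, 0.83, 0.558, -0.0]
contact_force: [-0.3, 0.0, 0.2]
grip_width: 0.0913
finger_force: 0.0
```

Emit:
apply_moves([
  [[0,0,0,0],[0,0,0,0],[0,0,0,0],[0,0,0,0],[0,0,0,0],[0,0,0,0],[0,0,0,0],[0,0,0,0],[0,0,0,0],[0,0,0,0]],
], gripper=1, squeeze=15)

```text
time_s: 4.68
tool_pos: [0.5685, -0.1381, 0.1575]
ee_rot: [0.0, 0.83, 0.558, -0.0]
contact_force: [0.9, 0.4, -0.1]
grip_width: 0.0274
finger_force: 0.0
```

Run:
```python
from h import *
o=get_obs(); print({k:np.round(v,4).tolist() for k,v in o.items() if k not in('qd','effort')})
f,K,T=cam('wrist'); save('w2',f)
```

```text
{'time_s': 4.6833, 'joint_positions': [-0.258, 0.3911, 1.6546, -0.0001, 1.096, 0.128], 'tool_pos': [0.5685, -0.1381, 0.1575], 'ee_rot': [0.0, 0.8296, 0.5584, -0.0], 'contact_force': [0.9449, 0.3995, -0.1276], 'moment': [-0.0416, -0.0488, -0.0249], 'finger_force': 0.0, 'grip_width': 0.0274}
```

Still closing; give it more time.

Emit:
apply_moves([
  [[0,0,0,0],[0,0,0,0],[0,0,0,0],[0,0,0,0],[0,0,0,0]],
])

```text
time_s: 5.15
tool_pos: [0.5681, -0.138, 0.1576]
ee_rot: [-0.0, 0.83, 0.558, -0.0]
contact_force: [-2.2, 0.9, 3.9]
grip_width: 0.0139
finger_force: 36.4
```

Run:
```python
from h import *
o=get_obs(); print({k:np.round(v,4).tolist() for k,v in o.items() if k not in('qd','effort')})
# arc plan: rows in tool frame of the present pose
piv=np.array([.6687,-.029]);p0=o['tool_pos'][:2]; v=p0-piv; print('r',np.linalg.norm(v),np.degrees(np.arctan2(v[1],v[0]))%360)
```

```text
{'time_s': 5.15, 'joint_positions': [-0.2579, 0.3907, 1.6548, 0.0001, 1.097, 0.128], 'tool_pos': [0.5681, -0.138, 0.1576], 'ee_rot': [-0.0004, 0.8296, 0.5584, -0.0003], 'contact_force': [-2.244, 0.9324, 3.8822], 'moment': [0.202, 0.447, 0.0646], 'finger_force': 36.379, 'grip_width': 0.0139}
r 0.1483013075366455 227.28203405570866
```

```bash
cat > arc.py <<'E'
from h import *
import sys
tot,n=float(sys.argv[1]),int(sys.argv[2]); piv=np.array([.6698,-.0292]); o=get_obs(); Rm=rot(o['ee_rot'])
v=o['tool_pos'][:2]-piv; v=v/np.linalg.norm(v)*.150
for i in range(1,n+1):
    a=-np.radians(tot*i/n); d=np.array([[np.cos(a),-np.sin(a)],[np.sin(a),np.cos(a)]])@v-v
    print((Rm.T@[*d,0]*1000).round(1)[:2].tolist(),round(tot*i/n,1))
E
python3 arc.py 30 10
```

```text
[3.0, -7.3] 3.0
[6.4, -14.3] 6.0
[10.1, -21.3] 9.0
[14.2, -27.9] 12.0
[18.7, -34.4] 15.0
[23.4, -40.7] 18.0
[28.5, -46.6] 21.0
[33.9, -52.3] 24.0
[39.6, -57.7] 27.0
[45.6, -62.8] 30.0
```

Emit:
apply_moves([
  [[3,-7.3,0,3],[6.4,-14.3,0,6],[10.1,-21.3,0,9],[14.2,-28,0,12],[18.7,-34.4,0,15],[23.4,-40.7,0,18],[28.5,-46.6,0,21],[34,-52.3,0,24],[39.6,-57.7,0,27],[45.6,-62.8,0,30]],
], squeeze=25)

```text
time_s: 5.98
tool_pos: [0.5276, -0.0751, 0.1577]
ee_rot: [0.003, 0.946, 0.324, -0.001]
contact_force: [-1.1, -7.1, 1.5]
grip_width: 0.0138
finger_force: 44.0
```

```bash
python3 look.py w3; python3 arc.py 28 9; python3 -c "
from h import *
o=get_obs();v=o['tool_pos'][:2]-[.6698,-.0292];print(np.linalg.norm(v),np.degrees(np.arctan2(v[1],v[0]))%360,o['contact_force'],o['moment'])"
```

```text
[ 0.527  -0.0735  0.1577] [1.798e+02 1.000e-01 3.770e+01]
knob 0.76 [319. 246.] 1975 mean [ 0.5356 -0.0687  0.164 ] boxc [ 0.5289 -0.0743  0.164 ] len [0.013 0.06  0.015] ang 38.599999999999994
pivot 0.68 [316. 246.] 1918 mean [ 0.5198 -0.0815  0.119 ] boxc [ 0.5104 -0.0894  0.119 ] len [0.079 0.017 0.079] ang 38.599999999999994
strip 0.72 [214. 125.] 13439 mean [0.5282 0.0242 0.046 ] boxc [0.5262 0.0122 0.046 ] len [0.048 0.18  0.056] ang 77.7
swing 0.69 [349. 134.] 10979 mean [ 0.5881 -0.0555  0.102 ] boxc [ 0.567  -0.0642  0.102 ] len [0.217 0.042 0.223] ang 20.69999999999999
[3.1, -7.5] 3.1
[6.6, -14.9] 6.2
[10.4, -22.1] 9.3
[14.7, -29.0] 12.4
[19.3, -35.7] 15.6
[24.3, -42.1] 18.7
[29.6, -48.3] 21.8
[35.3, -54.2] 24.9
[41.3, -59.7] 28.0
0.14944730050584565 197.28820458998237 [-2.91927752 -4.20225095  2.41467888] [-0.96888525  0.60887746 -0.0889495 ]
```

View pics/w3.png

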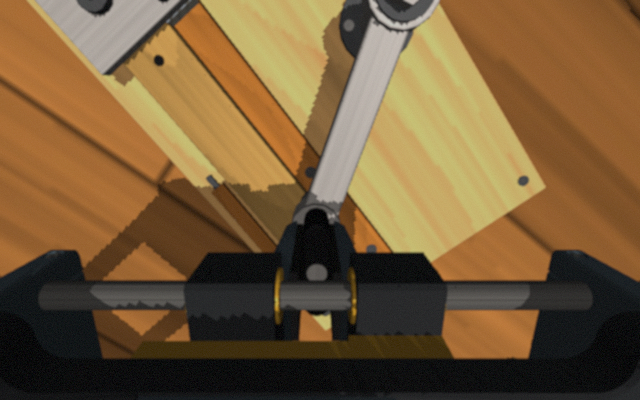

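The grip moved the arm: it has swung about 30°, with the bar running from (390,30) to (315,200) and the strip still against the fence. I'll continue most of the way.

Emit:
apply_moves([
  [[3.1,-7.5,0,3.1],[6.6,-14.9,0,6.2],[10.4,-22.1,0,9.3],[14.7,-29,0,12.4],[19.3,-35.7,0,15.6],[24.3,-42.1,0,18.7],[29.6,-48.3,0,21.8],[35.3,-54.2,0,24.9],[41.3,-59.7,0,28],[41.3,-59.7,0,28]],
])

```text
time_s: 7.07
tool_pos: [0.5224, -0.0, 0.1576]
ee_rot: [0.001, 0.996, 0.086, -0.001]
contact_force: [-4.3, -2.5, 5.4]
grip_width: 0.014
finger_force: 44.0
```

```bash
python3 look.py w4;  python3 -c "
from h import *
o=get_obs();v=o['tool_pos'][:2]-[.6698,-.0292];print(np.linalg.norm(v),np.degrees(np.arctan2(v[1],v[0]))%360,o['contact_force'],o['moment'],o['joint_positions'])"
```

```text
[ 5.224e-01 -1.000e-04  1.576e-01] [180.    0.2   9.9]
knob 0.75 [317. 248.] 1971 mean [0.5325 0.0016 0.164 ] boxc [ 5.237e-01 -2.000e-04  1.640e-01] len [0.013 0.06  0.015] ang 10.599999999999994
pivot 0.7 [348. 132.] 11097 mean [ 0.586  -0.0106  0.119 ] boxc [ 0.5659 -0.0084  0.119 ] len [0.2   0.038 0.206] ang 171.7
strip 0.88 [289. 197.] 10688 mean [0.5252 0.0043 0.046 ] boxc [ 0.518  -0.0111  0.046 ] len [0.049 0.224 0.054] ang 75.7
swing 0.66 [352. 134.] 11369 mean [ 0.5852 -0.0128  0.102 ] boxc [ 0.5629 -0.0097  0.102 ] len [0.218 0.043 0.224] ang 171.8
0.15027364273779428 168.84433343240113 [-4.66760009 -1.17737162  6.26134359] [-0.37453832  1.04968233 -0.03447314] [-2.18679331e-02  3.00232124e-01  1.79652709e+00 -7.41891031e-04
  1.04724340e+00  1.37658275e+00]
```

View pics/w4.png

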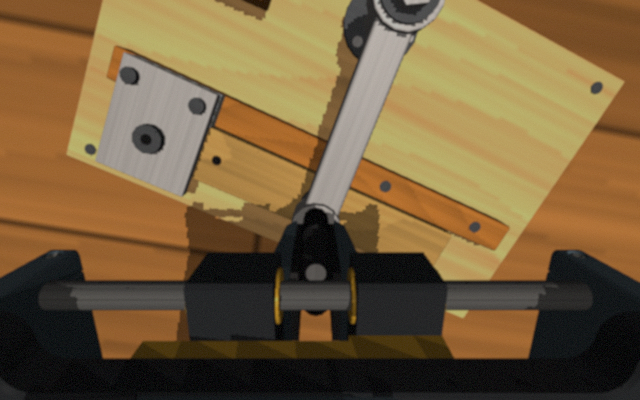

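The arm is nearly square, with the bar from (390,30) to (330,200) and the fence edge from (222,97) to (508,230). I'll measure both with fitted line segments.

```bash
cat > sq.py <<'E'
from h import *
f,K,T=cam('wrist'); g=cv2.cvtColor(f,cv2.COLOR_RGB2GRAY)
L=cv2.createLineSegmentDetector().detect(g)[0][:,0]
for l in L:
    if np.hypot(*(l[2:]-l[:2]))<45: continue
    a=np.degrees(np.arctan2(l[3]-l[1],l[2]-l[0]))%180; my=(l[1]+l[3])/2
    if my>250: continue
    out=[]
    for z in (.018,.04,.046,.102):
        A,B=ray(K,T,l[:2],z),ray(K,T,l[2:],z); d=B-A; out.append((round(np.degrees(np.arctan2(d[1],d[0]))%180,1)))
    print(l.round(0).tolist(),out)
E
python3 sq.py
```

```text
[182.0, 194.0, 217.0, 94.0] [np.float64(165.3), np.float64(165.3), np.float64(165.3), np.float64(165.3)]
[117.0, 43.0, 316.0, 134.0] [np.float64(75.5), np.float64(75.5), np.float64(75.5), np.float64(75.5)]
[376.0, 18.0, 306.0, 203.0] [np.float64(169.6), np.float64(169.6), np.float64(169.6), np.float64(169.6)]
[305.0, 170.0, 210.0, 127.0] [np.float64(75.4), np.float64(75.4), np.float64(75.4), np.float64(75.4)]
[361.0, 156.0, 511.0, 225.0] [np.float64(75.4), np.float64(75.4), np.float64(75.4), np.float64(75.4)]
[102.0, 0.0, 66.0, 152.0] [np.float64(165.4), np.float64(165.4), np.float64(165.4), np.float64(165.4)]
[490.0, 278.0, 624.0, 82.0] [np.float64(165.4), np.float64(165.4), np.float64(165.4), np.float64(165.4)]
[450.0, 234.0, 348.0, 189.0] [np.float64(75.4), np.float64(75.4), np.float64(75.4), np.float64(75.4)]
[216.0, 94.0, 119.0, 49.0] [np.float64(75.2), np.float64(75.2), np.float64(75.2), np.float64(75.2)]
[384.0, 96.0, 409.0, 38.0] [np.float64(168.4), np.float64(168.4), np.float64(168.4), np.float64(168.4)]
[624.0, 81.0, 478.0, 0.0] [np.float64(75.4), np.float64(75.4), np.float
[... 646 characters left out ...]
0, 57.0, 364.0, 154.0] [np.float64(169.5), np.float64(169.5), np.float64(169.5), np.float64(169.5)]
[0.0, 217.0, 186.0, 246.0] [np.float64(89.9), np.float64(89.9), np.float64(89.9), np.float64(89.9)]
[246.0, 201.0, 200.0, 182.0] [np.float64(75.4), np.float64(75.4), np.float64(75.4), np.float64(75.4)]
[327.0, 137.0, 356.0, 61.0] [np.float64(169.5), np.float64(169.5), np.float64(169.5), np.float64(169.5)]
[187.0, 252.0, 0.0, 223.0] [np.float64(90.0), np.float64(90.0), np.float64(90.0), np.float64(90.0)]
[91.0, 37.0, 0.0, 20.0] [np.float64(89.9), np.float64(89.9), np.float64(89.9), np.float64(89.9)]
[0.0, 12.0, 92.0, 29.0] [np.float64(90.2), np.float64(90.2), np.float64(90.2), np.float64(90.2)]
```

Emit:
apply_moves([
  [[2.1,-5.1,0,2.1],[4.3,-10.2,0,4.2],[4.3,-10.2,0,4.2],[4.3,-10.2,0,4.2]],
])

```text
time_s: 7.7
tool_pos: [0.5247, 0.0105, 0.1576]
ee_rot: [0.001, 0.999, 0.05, -0.001]
contact_force: [-4.8, -2.6, 5.7]
grip_width: 0.0138
finger_force: 44.0
```

```bash
python3 sq.py | awk '/16[0-9]\.[0-9]/ {print $1,$2,$3,$4,$8}' ; python3 -c "
from h import *
o=get_obs();print(o['tool_pos'],o['contact_force'],o['moment'],o['joint_positions'])"
```

```text
[195.0, 208.0, 223.0, 108.0] np.float64(165.3)]
[376.0, 18.0, 307.0, 202.0] np.float64(165.5)]
[108.0, 0.0, 80.0, 173.0] np.float64(165.4)]
[502.0, 278.0, 632.0, 63.0] np.float64(165.3)]
[338.0, 210.0, 397.0, 64.0] np.float64(165.6)]
[224.0, 137.0, 307.0, 167.0] np.float64(75.3)]
[403.0, 58.0, 364.0, 152.0] np.float64(165.4)]
[327.0, 138.0, 356.0, 61.0] np.float64(165.4)]
[0.52471832 0.01044205 0.15762023] [-5.08455956 -2.06696282  6.24401315] [-0.52275682  1.06620814  0.0046157 ] [-1.34725655e-03  3.03996554e-01  1.79085765e+00 -1.27751616e-03
  1.04948453e+00  1.47060300e+00]
```

Emit:
apply_moves([
  [[0,0,0,0],[0,0,0,0],[0,0,0,0],[0,0,0,0],[0,0,0,0],[0,0,0,0],[0,0,0,0],[0,0,0,0],[0,0,0,0],[0,0,0,0]],
], gripper=0)

```text
time_s: 8.58
tool_pos: [0.526, 0.011, 0.1575]
ee_rot: [0.0, 0.999, 0.05, 0.0]
contact_force: [0.6, 0.1, -0.3]
grip_width: 0.0773
finger_force: 0.0
```

Emit:
apply_moves([
  [[0,0,0,0],[0,0,0,0],[0,0,0,-7],[0,0,0,-14],[0,0,0,-21],[0,0,0,-28],[0,0,0,-35],[0,0,0,-42],[0,0,0,-49],[0,0,0,-56]],
])

```text
time_s: 9.42
tool_pos: [0.5259, 0.011, 0.1575]
ee_rot: [0.0, 0.857, 0.515, 0.0]
contact_force: [0.1, -0.2, -0.3]
grip_width: 0.0913
finger_force: 0.0
```

Emit:
apply_moves([
  [[0,0,0,-7],[0,0,0,-14],[0,0,0,-21],[0,0,0,-28],[0,0,0,-35],[0,0,0,-42],[0,0,0,-49],[0,0,0,-56],[0,0,0,-62],[0,0,0,-62]],
])

```text
time_s: 10.25
tool_pos: [0.5259, 0.0109, 0.1575]
ee_rot: [0.0, 0.471, 0.882, -0.0]
contact_force: [-0.1, 1.1, -0.5]
grip_width: 0.0912
finger_force: 0.0
```

Emit:
apply_moves([
  [[0,0,0,-7],[0,0,0,-14],[0,0,0,-21],[0,0,0,-28],[0,0,0,-35],[0,0,0,-42],[0,0,0,-49],[0,0,0,-56],[0,0,0,-62],[0,0,0,-62]],
])

```text
time_s: 11.08
tool_pos: [0.526, 0.011, 0.1575]
ee_rot: [0.0, -0.049, 0.999, -0.0]
contact_force: [-0.2, 0.4, 0.4]
grip_width: 0.0914
finger_force: 0.0
```

```bash
python3 look.py w5; python3 -c "
from h import *
o=get_obs();print(o['tool_pos'],o['contact_force'],o['moment'],o['joint_positions'])"
```

```text
[0.5259 0.011  0.1575] [-180.     0.  -174.6]
knob 0.89 [313. 246.] 2113 mean [0.5114 0.0092 0.164 ] boxc [0.5206 0.0101 0.164 ] len [0.015 0.06  0.016] ang 6.3
pivot 0.64 [298. 258.] 5676 mean [0.5474 0.002  0.119 ] boxc [0.5633 0.0015 0.119 ] len [0.138 0.037 0.141] ang 168.0
strip 0.78 [269. 181.] 13373 mean [ 0.5106 -0.0208  0.046 ] boxc [ 0.5163 -0.0078  0.046 ] len [0.051 0.226 0.055] ang 76.0
swing 0.59 [302. 258.] 5899 mean [0.5578 0.0016 0.102 ] boxc [0.5745 0.0018 0.102 ] len [0.151 0.041 0.155] ang 167.5
[0.52592483 0.0109735  0.15750976] [-0.10660593  0.29303431 -0.36204487] [ 0.13325365 -0.10946646  0.01948633] [-9.62500887e-04  3.04567871e-01  1.79030867e+00 -7.39970605e-05
  1.04664415e+00 -1.66855691e+00]
```

View pics/w5.png

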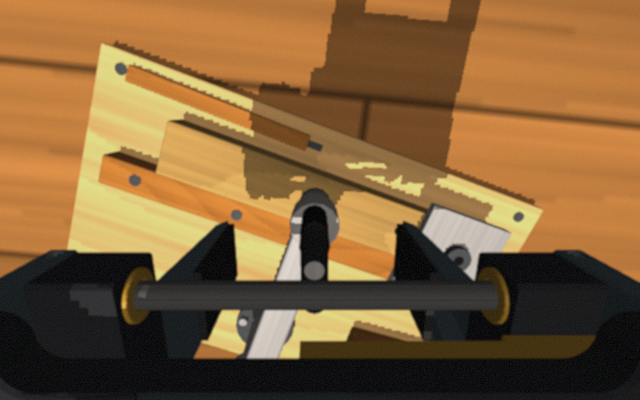

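The knob's white centre pin shows at (314,270), between the open fingers, and the arm is still square. I'll work out the screw axis relative to the TCP.

Run:
```python
from h import *
pts={}
for n in ('w4','w5'):
    g=cv2.imread(f'pics/{n}.png',0)[255:285,300:330]; m=(g>90).astype(np.uint8); 
    c=cv2.connectedComponentsWithStats(m); i=1+np.argmax([s[4] if s[2]<20 and s[3]<20 else 0 for s in c[2][1:]]); pts[n]=c[3][i]+[300,255]; print(n,pts[n],c[2][i])
c=read_camera('wrist'); T=np.array(c['T_tool_cam']); K=np.array(c['K'])
for n,p in pts.items():
    d=T[:3,:3]@np.linalg.solve(K,[*p,1]); t=T[:3,3]
    for z in (-.007,-.009): print(n,z,((t+d*(z-t[2])/d[2])*1000).round(1))
```

```text
Traceback (most recent call last):
ValueError: attempt to get argmax of an empty sequence
```

Run:
```python
from h import *
c=read_camera('wrist'); T=np.array(c['T_tool_cam']); K=np.array(c['K'])
for n in ('w4','w5'):
    g=cv2.imread(f'pics/{n}.png',0)[258:283,303:327]; m=(g>60); p=np.argwhere(m)[:,::-1].mean(0)+[303,258]; print(n,g.max(),m.sum(),p)
    d=T[:3,:3]@np.linalg.solve(K,[*p,1]); t=T[:3,3]
    for z in (-.007,-.009): print(n,z,((t+d*(z-t[2])/d[2])*1000).round(1))
```

```text
w4 87 254 [315.48031496 272.3503937 ]
w4 -0.007 [ 0.4  0.1 -7. ]
w4 -0.009 [ 1.5  0.1 -9. ]
w5 111 315 [313.93650794 270.2952381 ]
w5 -0.007 [ 1.5 -0.7 -7. ]
w5 -0.009 [ 2.6 -0.6 -9. ]
```

Emit:
apply_moves([
  [[1.2,-0.6,0,0],[1.2,-0.6,0,0],[1.2,-0.6,0,0],[1.2,-0.6,0,0],[1.2,-0.6,0,0],[1.2,-0.6,0,0],[1.2,-0.6,0,0],[1.2,-0.6,0,0],[1.2,-0.6,0,0],[1.2,-0.6,0,0]],
], gripper=1, squeeze=25)

```text
time_s: 12.22
tool_pos: [0.5248, 0.0103, 0.1575]
ee_rot: [0.0, -0.05, 0.999, -0.0]
contact_force: [-0.6, 0.3, 0.4]
grip_width: 0.0272
finger_force: 0.0
```

Emit:
apply_moves([
  [[0,0,0,0],[0,0,0,0],[0,0,0,0],[0,0,0,0],[0,0,0,0],[0,0,0,0]],
])

```text
time_s: 12.72
tool_pos: [0.5249, 0.0103, 0.1578]
ee_rot: [0.0, -0.05, 0.999, -0.0]
contact_force: [-1.7, -0.5, 3.9]
grip_width: 0.0134
finger_force: 41.4
```

```bash
cat > st.py <<'E'
from h import *
o=get_obs();print(o['time_s'],o['tool_pos'].round(4),R.from_matrix(rot(o['ee_rot'])).as_euler('xyz',degrees=True).round(2),o['contact_force'].round(1),o['moment'].round(3),o['joint_positions'].round(3),o['grip_width'],o['finger_force'])
E
python3 st.py
```

```text
12.7167 [0.5249 0.0103 0.1578] [-1.7999e+02  3.0000e-02 -1.7432e+02] [-1.7 -0.5  3.9] [ 0.154 -0.03  -0.091] [-0.002  0.303  1.793 -0.     1.046 -1.672] 0.013360938839621628 41.40548184514046
```

Emit:
apply_moves([
  [[0,0,0.05,6],[0,0,0.1,12],[0,0,0.15,18],[0,0,0.2,24],[0,0,0.25,30],[0,0,0.3,36],[0,0,0.35,42],[0,0,0.4,48],[0,0,0.45,54],[0,0,0.5,60]],
])

```text
time_s: 13.55
tool_pos: [0.5248, 0.0101, 0.1573]
ee_rot: [0.0, 0.459, 0.889, -0.0]
contact_force: [-1.0, -0.1, 3.8]
grip_width: 0.0137
finger_force: 41.4
```

```bash
python3 st.py
```

```text
13.55 [0.5248 0.0101 0.1573] [-1.7999e+02  3.0000e-02  1.2541e+02] [-1.  -0.1  3.8] [-0.065  0.068  0.016] [-2.000e-03  3.030e-01  1.793e+00 -1.000e-03  1.045e+00 -6.200e-01] 0.013735190223589676 41.40504106879234
```

Emit:
apply_moves([
  [[0,0,0.03,3],[0,0,0.05,6],[0,0,0.08,9],[0,0,0.1,12],[0,0,0.13,15],[0,0,0.15,18],[0,0,0.17,20]],
])

```text
time_s: 14.13
tool_pos: [0.5248, 0.0101, 0.1571]
ee_rot: [0.0, 0.605, 0.796, -0.0]
contact_force: [-0.5, 0.1, 4.0]
grip_width: 0.0138
finger_force: 41.4
```

```bash
python3 st.py
```

```text
14.1333 [0.5248 0.0101 0.1571] [-1.8000e+02  3.0000e-02  1.0557e+02] [-0.5  0.1  4. ] [-0.045  0.153  0.084] [-2.000e-03  3.030e-01  1.793e+00 -1.000e-03  1.045e+00 -2.740e-01] 0.013783180084802452 41.41174167394638
```

Emit:
apply_moves([
  [[0,0,0.03,3],[0,0,0.05,6],[0,0,0.08,9],[0,0,0.1,12],[0,0,0.13,15]],
])

```text
time_s: 14.55
tool_pos: [0.5247, 0.0101, 0.157]
ee_rot: [0.0, 0.704, 0.711, -0.0]
contact_force: [-0.9, 0.1, 4.3]
grip_width: 0.0137
finger_force: 41.4
```

```bash
python3 st.py
```

```text
14.55 [0.5247 0.0101 0.157 ] [-1.800e+02  3.000e-02  9.056e+01] [-0.9  0.1  4.3] [-0.117  0.146  0.022] [-2.000e-03  3.030e-01  1.794e+00 -1.000e-03  1.045e+00 -1.200e-02] 0.013680862196052619 41.41350343823433
```

Emit:
apply_moves([
  [[0,0,0.03,3],[0,0,0.05,6],[0,0,0.08,9],[0,0,0.1,12],[0,0,0.13,15]],
])

```text
time_s: 14.97
tool_pos: [0.5246, 0.0101, 0.1569]
ee_rot: [0.0, 0.79, 0.613, -0.0]
contact_force: [-1.1, -0.3, 4.6]
grip_width: 0.0136
finger_force: 41.4
```

```bash
python3 st.py
```

```text
14.9667 [0.5246 0.0101 0.1569] [1.800e+02 3.000e-02 7.556e+01] [-1.1 -0.3  4.6] [-0.129  0.18   0.01 ] [-2.000e-03  3.030e-01  1.794e+00 -1.000e-03  1.044e+00  2.500e-01] 0.013552958605904735 41.41659200191498
```

Emit:
apply_moves([
  [[0,0,0.03,3],[0,0,0.05,6],[0,0,0.08,9],[0,0,0.08,10],[0,0,0.08,10]],
])

```text
time_s: 15.38
tool_pos: [0.5246, 0.0101, 0.1568]
ee_rot: [0.0, 0.84, 0.542, -0.0]
contact_force: [-1.3, -0.5, 5.9]
grip_width: 0.014
finger_force: 41.4
```

```bash
python3 st.py
```

```text
15.3833 [0.5246 0.0101 0.1568] [1.800e+02 3.000e-02 6.571e+01] [-1.3 -0.5  5.9] [-0.167  0.377 -0.041] [-2.000e-03  3.030e-01  1.794e+00 -1.000e-03  1.044e+00  4.220e-01] 0.01399677079002864 41.436385810375214
```

Emit:
apply_moves([
  [[0,0,0.03,3],[0,0,0.05,6],[0,0,0.07,8],[0,0,0.07,8]],
])

```text
time_s: 15.72
tool_pos: [0.5246, 0.0101, 0.1567]
ee_rot: [0.0, 0.876, 0.482, -0.0]
contact_force: [-2.3, -0.7, 5.4]
grip_width: 0.0136
finger_force: 41.4
```

```bash
python3 st.py
```

```text
15.7167 [0.5246 0.0101 0.1567] [1.800e+02 3.000e-02 5.768e+01] [-2.3 -0.7  5.4] [-0.134  0.373 -0.02 ] [-0.002  0.304  1.794 -0.     1.044  0.562] 0.013568835162369397 41.43773093819618
```

Emit:
apply_moves([
  [[0,0,0.03,3],[0,0,0.05,6],[0,0,0.07,8],[0,0,0.07,8]],
])

```text
time_s: 16.05
tool_pos: [0.5246, 0.0101, 0.1566]
ee_rot: [0.0, 0.907, 0.42, -0.0]
contact_force: [-1.0, -0.3, 5.4]
grip_width: 0.0142
finger_force: 41.4
```

```bash
python3 st.py
```

```text
16.05 [0.5246 0.0101 0.1566] [1.800e+02 3.000e-02 4.968e+01] [-1.  -0.3  5.4] [-0.181  0.458 -0.027] [-0.002  0.304  1.794 -0.     1.044  0.702] 0.014176478748977112 41.43901124596596
```

Emit:
apply_moves([
  [[0,0,0.03,3],[0,0,0.05,6],[0,0,0.07,8],[0,0,0.07,8]],
])

```text
time_s: 16.38
tool_pos: [0.5245, 0.0101, 0.1566]
ee_rot: [0.0, 0.935, 0.356, -0.0]
contact_force: [-2.2, -0.8, 5.8]
grip_width: 0.0141
finger_force: 41.4
```

```bash
python3 st.py
```

```text
16.3833 [0.5245 0.0101 0.1566] [1.800e+02 3.000e-02 4.168e+01] [-2.2 -0.8  5.8] [-0.167  0.374 -0.092] [-0.002  0.304  1.794 -0.     1.044  0.841] 0.01405745189018243 41.440646946430206
```

Emit:
apply_moves([
  [[0,0,0.03,3],[0,0,0.05,6],[0,0,0.07,8],[0,0,0.07,8]],
])

```text
time_s: 16.72
tool_pos: [0.5245, 0.0102, 0.1565]
ee_rot: [0.0, 0.957, 0.29, -0.0]
contact_force: [-1.9, -0.5, 5.3]
grip_width: 0.0136
finger_force: 41.4
```

```bash
python3 st.py
```

```text
16.7167 [0.5245 0.0102 0.1565] [-1.800e+02  3.000e-02  3.368e+01] [-1.9 -0.5  5.3] [-0.111  0.472 -0.055] [-0.002  0.304  1.794 -0.     1.044  0.981] 0.013602643239893986 41.442957669496536
```

Emit:
apply_moves([
  [[0,0,0.03,3],[0,0,0.05,6],[0,0,0.05,6]],
])

```text
time_s: 16.97
tool_pos: [0.5245, 0.0102, 0.1565]
ee_rot: [0.0, 0.971, 0.239, -0.0]
contact_force: [-1.4, 0.9, 5.9]
grip_width: 0.014
finger_force: 41.4
```

```bash
python3 st.py
```

```text
16.9667 [0.5245 0.0102 0.1565] [1.800e+02 3.000e-02 2.765e+01] [-1.4  0.9  5.9] [-0.151  0.496 -0.073] [-0.002  0.304  1.795 -0.     1.044  1.086] 0.013975076537391388 41.4469800889492
```

Emit:
apply_moves([
  [[0,0,0.03,3],[0,0,0.05,6],[0,0,0.05,6]],
])

```text
time_s: 17.22
tool_pos: [0.5245, 0.0102, 0.1565]
ee_rot: [0.0, 0.982, 0.188, -0.0]
contact_force: [-1.6, 0.1, 5.9]
grip_width: 0.0138
finger_force: 41.5
```

```bash
python3 st.py
```

```text
17.2167 [0.5245 0.0102 0.1565] [1.800e+02 2.000e-02 2.165e+01] [-1.6  0.1  5.9] [-0.055  0.527 -0.002] [-0.002  0.304  1.795 -0.     1.044  1.191] 0.013819051087858322 41.450165659189224
```

Emit:
apply_moves([
  [[0,0,0.02,3],[0,0,0.03,5],[0,0,0.03,5]],
])

```text
time_s: 17.47
tool_pos: [0.5246, 0.0102, 0.1565]
ee_rot: [0.0, 0.989, 0.147, -0.0]
contact_force: [-2.1, 0.6, 7.6]
grip_width: 0.0146
finger_force: 38.8
```

```bash
python3 st.py
```

```text
17.4667 [0.5246 0.0102 0.1565] [1.7995e+02 2.0000e-02 1.6890e+01] [-2.1  0.6  7.6] [0.08  0.516 1.042] [-2.000e-03  3.040e-01  1.795e+00 -1.000e-03  1.044e+00  1.275e+00] 0.014569119306835935 38.818804174661636
```

Emit:
apply_moves([
  [[0,0,0.02,3],[0,0,0.03,5],[0,0,0.03,5]],
])

```text
time_s: 17.72
tool_pos: [0.5249, 0.0103, 0.1565]
ee_rot: [0.0, 0.995, 0.104, 0.0]
contact_force: [-1.8, 0.2, 6.7]
grip_width: 0.0162
finger_force: 30.3
```

```bash
python3 st.py
```

```text
17.7167 [0.5249 0.0103 0.1565] [ 1.7994e+02 -2.0000e-02  1.1920e+01] [-1.8  0.2  6.7] [0.091 0.401 1.143] [-2.000e-03  3.040e-01  1.794e+00 -1.000e-03  1.043e+00  1.362e+00] 0.016198551325024554 30.325340065173805
```

Seated: the moment jumped from about 0 to 1.1 N m at yaw 17–18°, and the fingers have skewed slightly on the stopped wing. I'll ease back in small steps to locate the seat angle.

Emit:
apply_moves([
  [[0,0,0,-2],[0,0,0,-2],[0,0,0,-2]],
])

```text
time_s: 17.97
tool_pos: [0.5249, 0.0103, 0.1565]
ee_rot: [0.0, 0.993, 0.121, 0.0]
contact_force: [-1.5, 0.7, 5.2]
grip_width: 0.0157
finger_force: 29.2
```

```bash
python3 st.py
```

```text
17.9667 [0.5249 0.0103 0.1565] [ 1.7996e+02 -2.0000e-02  1.3920e+01] [-1.5  0.7  5.2] [0.094 0.411 0.813] [-2.000e-03  3.040e-01  1.794e+00 -1.000e-03  1.043e+00  1.326e+00] 0.015698477717720014 29.16667001310998
```

Emit:
apply_moves([
  [[0,0,0,-2],[0,0,0,-2],[0,0,0,-2]],
])

```text
time_s: 18.22
tool_pos: [0.5249, 0.0103, 0.1566]
ee_rot: [0.0, 0.99, 0.138, 0.0]
contact_force: [-1.2, -0.3, 6.2]
grip_width: 0.0151
finger_force: 27.4
```

```bash
python3 st.py
```

```text
18.2167 [0.5249 0.0103 0.1566] [ 1.7997e+02 -3.0000e-02  1.5850e+01] [-1.2 -0.3  6.2] [0.07 0.3  0.47] [-0.002  0.304  1.794 -0.     1.043  1.292] 0.015147907235657912 27.390919849276543
```

Emit:
apply_moves([
  [[0,0,0,-2],[0,0,0,-2],[0,0,0,-2]],
])

```text
time_s: 18.47
tool_pos: [0.5249, 0.0104, 0.1565]
ee_rot: [0.0, 0.988, 0.155, 0.0]
contact_force: [-1.9, -0.4, 5.5]
grip_width: 0.0144
finger_force: 28.3
```

```bash
python3 st.py
```

```text
18.4667 [0.5249 0.0104 0.1565] [ 1.7998e+02 -3.0000e-02  1.7820e+01] [-1.9 -0.4  5.5] [0.069 0.272 0.299] [-0.002  0.304  1.794 -0.     1.043  1.258] 0.014364268345354682 28.288295567035675
```

Emit:
apply_moves([
  [[0,0,0,-4],[0,0,-0.05,-10],[0,0,-0.1,-16],[0,0,-0.15,-22],[0,0,-0.2,-28],[0,0,-0.25,-34],[0,0,-0.3,-40],[0,0,-0.35,-46],[0,0,-0.4,-52],[0,0,-0.45,-58]],
])

```text
time_s: 19.3
tool_pos: [0.5248, 0.0106, 0.1569]
ee_rot: [-0.0, 0.788, 0.616, 0.0]
contact_force: [-1.8, 0.2, 5.2]
grip_width: 0.0143
finger_force: 28.7
```

```bash
python3 st.py
```

```text
19.3 [0.5248 0.0106 0.1569] [ 1.7999e+02 -4.0000e-02  7.6020e+01] [-1.8  0.2  5.2] [ 0.129  0.335 -0.121] [-2.000e-03  3.030e-01  1.794e+00  1.000e-03  1.044e+00  2.410e-01] 0.014301587531120171 28.72892752289772
```

Emit:
apply_moves([
  [[0,0,-0.05,-6],[0,0,-0.1,-12],[0,0,-0.15,-18],[0,0,-0.2,-24],[0,0,-0.25,-30],[0,0,-0.27,-33],[0,0,-0.27,-33],[0,0,-0.27,-33]],
])

```text
time_s: 19.97
tool_pos: [0.5246, 0.0105, 0.1572]
ee_rot: [-0.0, 0.582, 0.813, 0.0]
contact_force: [-2.6, 1.3, 6.4]
grip_width: 0.0137
finger_force: 28.7
```

```bash
python3 st.py; python3 sq.py | awk '/16[0-9]\.[0-9]|7[56]\.[0-9]/ {print $1,$2,$3,$4,$8}' ; python3 look.py w6|grep -E "knob|strip"; python3 st.py
```

```text
19.9667 [0.5246 0.0105 0.1572] [ 1.8000e+02 -3.0000e-02  1.0875e+02] [-2.6  1.3  6.4] [0.168 0.376 0.007] [-2.000e-03  3.030e-01  1.794e+00  1.000e-03  1.045e+00 -3.300e-01] 0.013706815980643154 28.704064786434174
[535.0, 226.0, 478.0, 190.0] np.float64(167.8)]
[345.0, 85.0, 434.0, 148.0] np.float64(165.4)]
[385.0, 250.0, 344.0, 226.0] np.float64(166.5)]
[358.0, -0.0, 295.0, 103.0] np.float64(75.3)]
[635.0, 122.0, 487.0, -0.0] np.float64(165.4)]
[493.0, 278.0, 548.0, 219.0] np.float64(75.2)]
[398.0, -0.0, 345.0, 83.0] np.float64(75.1)]
[347.0, 107.0, 313.0, 158.0] np.float64(75.1)]
[253.0, 230.0, 280.0, 189.0] np.float64(75.5)]
[282.0, 206.0, 253.0, 250.0] np.float64(75.3)]
[295.0, 102.0, 242.0, 190.0] np.float64(75.4)]
[423.0, 147.0, 375.0, 211.0] np.float64(75.4)]
[248.0, 251.0, 352.0, 93.0] np.float64(75.3)]
[337.0, 214.0, 393.0, 249.0] np.float64(165.4)]
[164.0, 96.0, 175.0, 30.0] np.float64(91.7)]
[453.0, 33.0, 415.0, 4.0] np.float64(165.8)]
[223.0, 163.0, 237.0, 107.0] np.float64(90.0)]
knob 0.73 [314. 248.] 2020 mean [0.5195 0.0217 0.164 ] boxc [0.5224 0.0132 0.164 ] len [0.014 0.06  0.015] ang 109.5
strip 0.57 [340. 158.] 7247 mean [0.5289 0.0466 0.046 ] boxc [0.534  0.0561 0.046 ] len [0.236 0.044 0.243] ang 75.5
20.2667 [0.5246 0.0105 0.1572] [ 1.7999e+02 -3.0000e-02  1.0875e+02] [-2.2  0.1  6.4] [0.161 0.42  0.053] [-2.000e-03  3.030e-01  1.794e+00  1.000e-03  1.045e+00 -3.300e-01] 0.013816277450932066 28.704589158296585
```

View pics/w6.png

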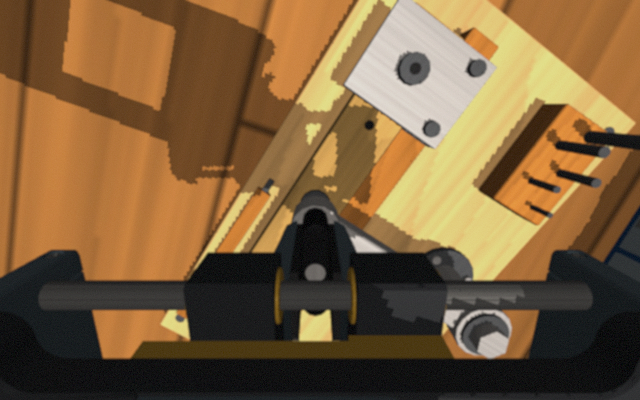

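The knob is gripped a quarter turn back from the seat (tool yaw 108.8° against about 19° at the seat). The arm edges read 165.4° and the strip 75.4°, so it is still square and nothing else has moved.

```bash
python3 -c "
from rig import close_job
print(close_job())"
```

```text
the job is handed in; nothing more can be done
None
```

I swung the hold-down square across the strip (fitted edges within about 0.1° of 90°) and screwed the foot down until it seated. I then backed the screw off about 90° (the seat angle is good to about 1–2°). The wing knob is still gripped at that setting for you to nip up the lock nut, and the job is handed in.

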